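# Set and lock the pressure screw of a tabletop etching press

### The job

On the small etching press, turn the loose pressure screw clockwise by its square head until the white line on the head lines up with the white index line on the frame. Then run that screw's hexagonal lock nut down clockwise onto its washer and nip it up to about 0.5 N m, feeling for the torque and not overtightening it, so that the screw stays locked at its mark. Leave the things around the press alone.

Things in the scene. Friction and masses are not known exactly. Their poses are not given: they have to be found in the camera images.
- press: Grey press with steel bed and roller, 360 x 250 mm, fixed; origin under its centre on the desk. On each side frame (top at 105 mm) a boss, 30 mm across, 27 mm tall, carries a screw, washer and nut. The loose screw is at +110 mm along the press's y (away from the star handle); the other, at -110 mm, is locked and fixed. The white index lines run from the bosses along the press's -x.
- boss_top (a point): Centre of the upper face of the boss under the loose screw, 132 mm above the desk, on the screw's axis. On it lies a steel washer, 30 mm across, whose thickness differs from press to press, 2.5 to 3.5 mm.
- screw (a joint): Turn of the loose pressure screw in rad, growing clockwise seen from above: 0 when the white line on its head lines up with the index line, negative before. It starts between -1.2 and -0.6, turns with 0.12 N m of friction, stays where it is left, and sinks 4 mm per turn.
- screw_head (a point): Centre of the loose screw's square head, a steel cube of 20 mm with upright faces on a round shank of 20 mm; axes parallel to the cube's faces, -x is where the white line on its top points. The shank is bare for 14 to 16 mm between the nut and the head.
- nut: The loose screw's hexagonal lock nut: origin mid-underside, on the screw's axis. It sinks 4 mm per turn clockwise seen from above, starts about 0.7 to 2.4 mm above the washer, and runs with 0.1 to 0.2 N m until it seats; then the torque climbs steeply, by about 0.5 N m for each 0.1 rad. Let go, it eases back a little and stays seated.
- nut_center (a point): Centre of the lock nut: 36 mm across flats, 16 mm tall, axes as the nut's; one pair of flats faces +x and -x, the others are at 60 degrees. Fingers can reach down beside the boss, which is narrower than the nut.
- washer: The steel washer on the boss under the loose nut, 30 mm across; this frame lies on the axis at the nominal thickness, 3 mm above the boss, whatever the true one. The force between nut and washer counts: about 38 N at 0.5 N m, in proportion.
- ink_jar: Bystander: black ink jar with a paper label, 56 mm across, 60 mm tall; origin at the centre of its underside.
- pencil_cup: Bystander: black cup of pencils, 76 mm across, 100 mm tall with pencils to 185 mm; origin at the centre of its underside.
- eraser: Bystander: white eraser, 55 x 24 x 14 mm; origin at the centre of its underside.

How it is judged:
By the outcome, as a careful person would: the job done as asked, in the order asked, and still so for the second after the job is handed in, with the robot touching nothing.
It also fails if it takes over 61 s, if anything falls off the work surface, if the arm or the gripper's body presses on something with over 40 N, if the wrist force passes 120 N, or if a joint passes its speed limit or range.

### The arm

A 6-joint arm with a two-finger parallel gripper is mounted at the origin on the work surface. World frame = base frame: x ahead of the robot, y to its left, z up, the work surface at z = 0. Lengths are in mm, angles in rad, forces in N, time in s.
With the tool pointing down it reaches from about 350 to 975 mm from the base axis. Payload 7.1 kg.
Tool frame: the origin (TCP) lies midway between the tips of the shut fingers; the grasp point (between the pads) lies 19 mm behind it (ctrl.grasp_offset is the distance from the TCP to the grasp point, in mm); z points along the fingers, y is the line along which they close (so a half turn about z gives the same grasp; the last joint's range is limited). The gripper opens to 88 mm and grips with 3 to 60 N. Pads are 20 mm wide; open, the fingers measure 115 mm over their backs; the gripper's body (75 mm by 178 mm) begins 61 mm behind the grasp point.
Start: joints at [-1.183, 0.423, 1.63, -0, 1.089, -0.019], TCP at [247.311, -573.971, 222.675] pointing down, gripper open.
Joint ranges: [-3, 3], [-0.9, 2.11], [0.09, 2.58], [-1.31, 4.45], [0.11, 2.69], [-2.54, 2.54]. Speed limits (rad/s): [2.39, 2.39, 3.01, 3.14, 3.14, 3.14].

### API

Orientations are given as a rotation vector (axis times angle).
In Python, from workcell import ctrl gives the robot as it stands. The module is installed in compiled form; this text tells all that it offers.
- The arm moves only by the tool servo_tool, never from a script. Its argument "rows" is a list of rows, each a list of 7 numbers: the turn, a rotation vector about the tool's x, y, z as a fraction of full scale, then the shift along the tool's x, y, z as a fraction of full scale, then the finger opening in mm, from 0 to 87.8. A call has 1 to 10 rows; each row is the pose to reach, as a shift and turn from the pose commanded when the call began, along the tool's axes at that moment; what a row does not reach only later rows make up. Full scale, the value 1, is 20 cm for a shift and 1.5 rad for a turn. A row lasts 1/8 s, in which the tool goes at most 62.5 mm and 10.7 degrees, less where a joint would pass 70% of its speed; a pose out of reach is approached as far as the arm can. A call with a number of a shift or a turn outside -1 to 1 is refused whole. A call with a gripper value outside its range is refused whole. The fingers move at their own pace and stop on an object; the grip force is fixed at half the most. Time passes only in rows, so rows that repeat a pose let the fingers close. It gives the time, the measured TCP pose, the force, the opening and the grip force at its end, in the units of the state.
- ctrl.get_obs(): the state, without advancing time (a new reading comes with each control period).
- ctrl.get_image(name): name is "side" or "top" or "wrist"; returns (picture, depth): 420x560x3 uint8, red, green, blue; 420x560 float32, mm along the optical axis (not along the pixel's ray), 0 where there is no reading.
- ctrl.camera_info(name): a dict with "intrinsics" (3x3 intrinsics, pixels), "k1" (the pictures are not rectified: a ray, as slopes to the right and down, at radius r is drawn at 1 + k1 r^2 times it, then the intrinsics apply), "R" (3x3) and "t" (3): a world point X has camera coordinates R X + t. Camera axes: x right, y down, z forward; pixel columns grow to the right and rows downward; lengths in mm; the calibration is good to about 2 mm. A picture is of the moment at which its call begins: read the wrist's pose just before it. camera_info takes no time and is no camera call; for the wrist camera it gives the pose at the moment of the call.
- ctrl.close_job(): hands the job in; it is judged then, once.
The state is a dict: "t": time; "qpos": joint angles; "qvel": joint speeds; "joint_torque": joint torques, N m; "ee_pos": TCP position; "orientation": TCP orientation; "ft_force": force on the tool from outside, world axes, zero at the start; "moment": the same for the moment, N m; "width": finger opening in mm; "grasp_force": force on a finger pad.
Only numpy, scipy, OpenCV 4.12 (cv2) and the standard library are available. Lean on these libraries where they do the work, as an engineer would, in place of code of your own. Each camera call takes 0.05 s, during which the arm holds its last target. There are 200 camera calls.

## Working session

There is one attempt and no reset: what is moved stays moved. The work goes in short steps, Python scripts to look and compute and a tool call to move; the robot and the scene stay as the last step left them, time stands still between calls to the robot, and variables do not carry over. Pictures are saved under pics/ and viewed, at most 10 in all, crops included, and the job is handed in when it is done.

Besides the shell and the picture viewer there is one more tool, called in YAML: its name, and indented under it one key for each argument. servo_tool: Moves the arm, as the interface text tells. Its arguments: {"type":"object","properties":{"rows":{"type":"array","items":{"type":"array","items":{"type":"number"}}}},"required":["rows"]}

```bash
mkdir -p pics
python3 - <<'E'
from workcell import ctrl
import cv2,numpy as np
o=ctrl.get_obs();print(o)
for n in("top","side"):
    p,d=ctrl.get_image(n);cv2.imwrite(f"pics/{n}0.png",p[:,:,::-1]);np.savez(f"{n}0.npz",p=p,d=d)
    c=ctrl.camera_info(n);print(n,c)
E
```

```text
{'t': 0.0, 'qpos': array([-1.18301007e+00,  4.23861277e-01,  1.63064100e+00, -2.16257709e-05,
        1.08859885e+00, -1.89788374e-02]), 'qvel': array([-3.45296826e-05,  2.77120190e-04,  9.97063647e-04, -2.64040697e-05,
       -2.65891226e-04,  1.27754992e-03]), 'joint_torque': array([ 3.39901944e-04, -5.44628119e+01, -2.73666000e+01,  6.44604466e-02,
        2.27762922e-02, -1.40168286e-04]), 'ee_pos': array([ 247.10453199, -573.49811799,  221.9081844 ]), 'orientation': array([-3.07538905e+00, -6.34265910e-01,  4.63831233e-04]), 'ft_force': array([ 0.38371457, -0.32945059,  0.60133806]), 'moment': array([-0.02369086, -0.00288115, -0.00168213]), 'grasp_force': 0.0, 'width': 88.02547492397483}
top {'intrinsics': array([[504.63582551,   0.        , 282.9165454 ],
       [  0.        , 504.63582551, 207.60767808],
       [  0.        ,   0.        ,   1.        ]]), 'k1': -0.011294483390059937, 'R': array([[ 0.00668   , -0.9998413 , -0.016515  ],
       [-0.99061191, -0.00436146, -0.13663465],
       [ 0.13654094,  0.01727267, -0.99048383]]), 't': array([   8.9228507 ,  535.83727953, 1517.63899544])}
side {'intrinsics': array([[417.33447934,   0.        , 279.89601059],
       [  0.        , 417.33447934, 200.10877352],
       [  0.        ,   0.        ,   1.        ]]), 'k1': 0.02757370430355605, 'R': array([[ 0.98130335, -0.19149472,  0.0193262 ],
       [-0.12607272, -0.7154101 , -0.68723654],
       [ 0.14542833,  0.67195101, -0.72617659]]), 't': array([-499.13303086,  157.60359947,  940.18382241])}
```

View pics/top0.png

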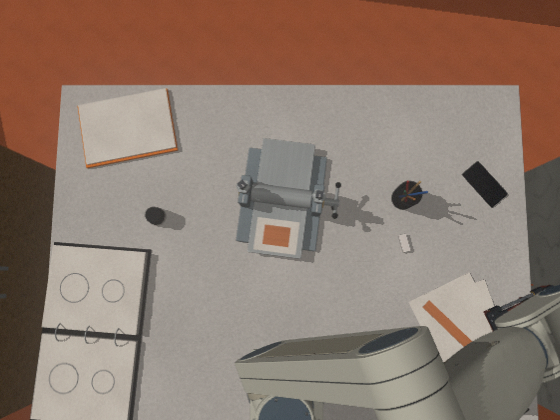

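View pics/side0.png

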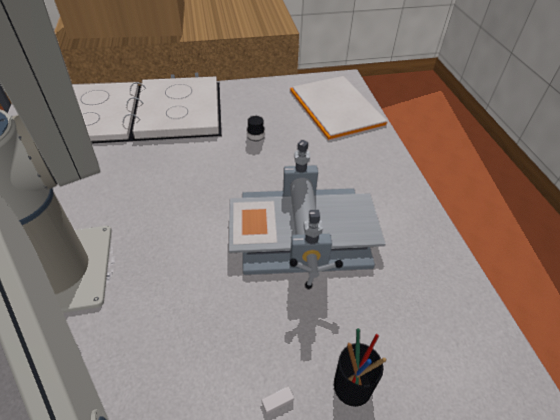

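The top view shows the press at about (285,200), with the star handle on the right, so the loose screw is at about (244,184). In the side view its head is at about (303,146).

```bash
cat > h.py <<'E'
import numpy as np,cv2
from workcell import ctrl
def ray(c,u,v):
    K=c["intrinsics"];x=np.array([(u-K[0,2])/K[0,0],(v-K[1,2])/K[1,1]]);s=x.copy()
    for _ in range(20): s=x/(1+c["k1"]*(s@s))
    R=c["R"];return -R.T@c["t"],R.T@np.r_[s,1]
def onz(c,u,v,z):
    o,d=ray(c,u,v);return o+d*(z-o[2])/d[2]
def proj(c,X):
    q=c["R"]@np.asarray(X,float)+c["t"];s=q[:2]/q[2];s=s*(1+c["k1"]*(s@s))
    return c["intrinsics"][:2,:2]@s+c["intrinsics"][:2,2]
def two(c1,a,c2,b):
    o1,d1=ray(c1,*a);o2,d2=ray(c2,*b)
    s=np.linalg.lstsq(np.c_[d1,-d2],o2-o1,rcond=None)[0]
    p,q=o1+s[0]*d1,o2+s[1]*d2;return (p+q)/2,np.linalg.norm(p-q)
E
python3 - <<'E'
from h import *
t=cv2.imread("pics/top0.png")[150:230,215:355];s=cv2.imread("pics/side0.png")[130:280,225:385]
cv2.imwrite("pics/z.png",np.hstack([cv2.resize(t,(420,240),interpolation=2).copy() if 0 else cv2.resize(cv2.copyMakeBorder(t,0,51,0,0,0),(560*3//4,393)),cv2.resize(s,(373,393*150*0//1+350)) if 0 else cv2.resize(s,(370,393))]))
ct=ctrl.camera_info("top");cs=ctrl.camera_info("side")
print(two(ct,(244,184),cs,(303,146)),two(ct,(319,196),cs,(314,216)))
E
```

```text
(array([582.78127337, 119.24093126, 181.68713893]), np.float64(0.8350148955298374)) (array([553.01194063, -92.07631577, 177.13206068]), np.float64(6.486866120731804))
```

View pics/z.png

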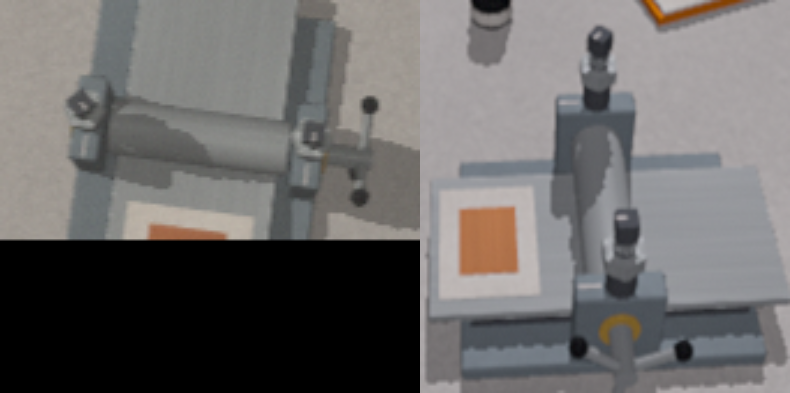

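The crop shows the loose head as a diamond, clearly turned off the index. It is at about (582,119). The press yaw is about -8°.

```bash
cat >> h.py <<'E'
from scipy.spatial.transform import Rotation as Ro
def rel(o,target):
    "world shift to target in tool axes, full-scale fractions (target = TCP)"
    return Ro.from_rotvec(o["orientation"]).inv().apply(np.asarray(target)-o["ee_pos"])/200
E
python3 - <<'E'
from h import *
o=ctrl.get_obs();c=ctrl.camera_info("wrist");R=Ro.from_rotvec(o["orientation"])
print(R.as_matrix().round(3));C=-c["R"].T@c["t"];print("cam in tool",R.inv().apply(C-o["ee_pos"]),"axes",(R.inv().as_matrix()@c["R"].T).round(3),c["intrinsics"][0,0])
print(rel(o,(582,119,330)))
E
```

```text
[[ 0.918  0.396 -0.001]
 [ 0.396 -0.918  0.001]
 [ 0.    -0.001 -1.   ]]
cam in tool [  72.70162264   -0.87413664 -162.46994036] axes [[-0.001 -0.964 -0.266]
 [ 1.    -0.001 -0.   ]
 [ 0.    -0.266  0.964]] 326.5733110579951
[ 2.9078404  -2.51809573 -0.53652778]
```

servo_tool:
  rows:
    - [0, 0, 0, 0.24, -0.21, -0.09, 87]
    - [0, 0, 0, 0.48, -0.42, -0.18, 87]
    - [0, 0, 0, 0.72, -0.63, -0.27, 87]
    - [0, 0, 0, 0.96, -0.84, -0.36, 87]
    - [0, 0, 0, 0.96, -0.84, -0.36, 87]

```text
t: 0.72
ee_pos: [358.2, -341.3, 295.6]
orientation: [3.075, 0.639, 0.001]
ft_force: [0.1, -0.4, -0.1]
width: 86.9
grasp_force: 0.0
```

servo_tool:
  rows:
    - [0, 0, 0, 0.24, -0.21, 0, 87]
    - [0, 0, 0, 0.48, -0.42, 0, 87]
    - [0, 0, 0, 0.72, -0.63, 0, 87]
    - [0, 0, 0, 0.96, -0.84, 0, 87]
    - [0, 0, 0, 0.96, -0.84, 0, 87]

```text
t: 1.35
ee_pos: [468.1, -110.9, 294.2]
orientation: [-3.075, -0.642, 0.001]
ft_force: [-0.4, 0.7, 0.6]
width: 87.2
grasp_force: 0.0
```

servo_tool:
  rows:
    - [0, 0, 0, 0.24, -0.21, 0, 87]
    - [0, 0, 0, 0.48, -0.42, 0, 87]
    - [0, 0, 0, 0.72, -0.63, 0, 87]
    - [0, 0, 0, 0.96, -0.84, 0, 87]
    - [0, 0, 0, 0.96, -0.84, 0, 87]
    - [0, 0, 0, 0.96, -0.84, 0, 87]

```text
t: 2.1
ee_pos: [576.7, 115.5, 293.8]
orientation: [3.076, 0.634, -0.003]
ft_force: [-1.0, 0.6, 0.1]
width: 86.9
grasp_force: 0.0
```

Run:
```python
from h import *
o=ctrl.get_obs();c=ctrl.camera_info("wrist");p,d=ctrl.get_image("wrist")
cv2.imwrite("pics/w0.png",p[:,:,::-1]);np.savez("w0.npz",p=p,d=d,**c)
print(o["t"],o["ee_pos"],o["qpos"],o["orientation"],proj(c,(582.8,119.2,187)))
```

```text
2.1 [576.67561784 115.52084182 293.84286149] [ 1.77822201e-01  2.96324940e-01  1.64416227e+00 -7.16213428e-04
  1.20288150e+00  1.34230689e+00] [ 3.07629185e+00  6.34122877e-01 -2.81494514e-03] [277.7853651  193.45444695]
```

View pics/w0.png

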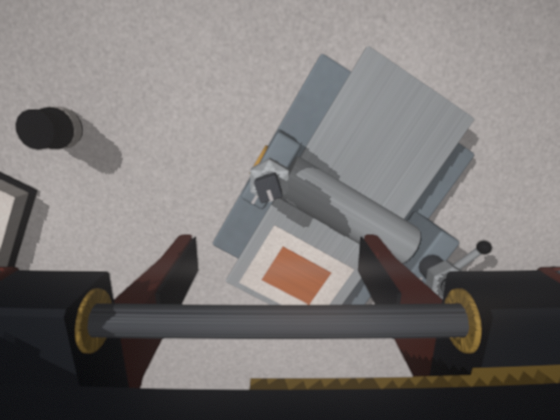

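The wrist view shows the loose head at about (267,187), the nut behind it, the bed to the right and the ink jar far left. I'll zoom in on the head.

Run:
```python
from h import *
p=cv2.imread("pics/w0.png")[145:220,230:305];cv2.imwrite("pics/w0z.png",cv2.convertScaleAbs(cv2.resize(p,(600,600),interpolation=cv2.INTER_NEAREST),alpha=1.3))
d=np.load("w0.npz")["d"];print(d[180:200:3,255:282:3].round())
```

```text
[[277. 273. 274. 274. 273. 274. 273. 274. 293.]
 [274. 274. 274. 273. 273. 274. 273. 274. 289.]
 [273. 274. 274. 275. 275. 275. 274. 274. 276.]
 [311. 275. 276. 276. 273. 275. 274. 275. 275.]
 [314. 275. 275. 275. 275. 274. 277. 276. 276.]
 [361. 276. 277. 277. 276. 276. 277. 276. 276.]
 [361. 362. 277. 278. 276. 277. 277. 277. 394.]]
```

View pics/w0z.png

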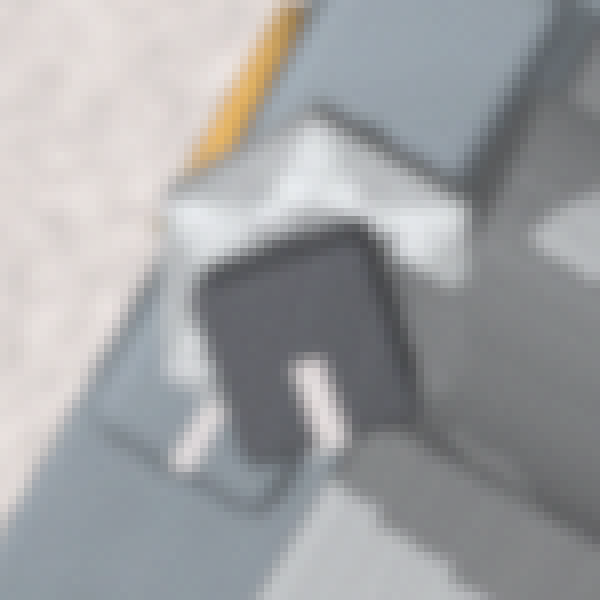

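The zoomed crop shows the head's top-face corners at about (205,290), (372,248), (415,425), (252,465). Its white line runs (310,360) to (335,450) and the index line runs (215,405) to (180,470).

Run:
```python
from h import *
w=np.load("w0.npz");c={k:w[k] for k in w.files};c["k1"]=float(c["k1"])
def px(x,y): return 230+x/8-.5,145+y/8-.5
d=w["d"]
u,v=268,189;o,r=ray(c,u,v);dep=np.median(d[183:195,262:274]);z=(o+r*dep)[2];print("ztop",z)
Q=[onz(c,*px(*a),z) for a in [(205,290),(372,248),(415,425),(252,465)]];Q=np.array(Q);print(Q.round(1),"centre",Q.mean(0).round(1))
for i in range(4):
  e=Q[(i+1)%4]-Q[i];print(np.hypot(*e[:2]).round(1),np.degrees(np.arctan2(e[1],e[0])).round(1))
def ln(a,b,z):
  e=onz(c,*px(*b),z)-onz(c,*px(*a),z);return np.degrees(np.arctan2(e[1],e[0])).round(1),onz(c,*px(*a),z).round(1)
print("white",ln((310,360),(335,450),z),"index",ln((215,405),(180,470),132),ln((215,405),(180,470),105.5))
```

```text
ztop 188.13958774632619
[[585.6 141.  188.1]
 [596.6 126.7 188.1]
 [580.9 115.1 188.1]
 [570.  129.3 188.1]] centre [583.3 128.  188.1]
18.0 -52.5
19.5 -143.4
17.9 127.5
19.5 37.0
white (np.float64(-142.0), array([583. , 128. , 188.1])) index (np.float64(174.9), array([560.2, 133.3, 132. ])) (np.float64(174.9), array([553.4, 132.3, 105.5]))
```

Run:
```python
from h import *
for n in("top","side"):
  c=ctrl.camera_info(n);print(n,proj(c,(583.3,128,188)),proj(c,(582.8,119.2,188)),proj(c,(583.3,128,145)))
p,d=ctrl.get_image("wrist");c=ctrl.camera_info("wrist");o=ctrl.get_obs();print(o["ee_pos"],o["qvel"].round(4),proj(c,(583.3,128,188)))
t=cv2.imread("pics/top0.png")[165:205,225:265];s=cv2.imread("pics/side0.png")[130:170,283:323];w=cv2.resize(p[150:210,235:295,::-1],(400,400))
cv2.imwrite("pics/z2.png",np.hstack([cv2.resize(t,(400,400),interpolation=0),cv2.resize(s,(400,400),interpolation=0)]))
```

```text
top [240.69247478 183.24681784] [243.82608577 183.43330856] [242.17339125 185.99552393]
side [302.34332865 141.52667871] [302.99620833 143.90842964] [301.29626598 155.62619098]
[576.39486848 114.82730411 294.31949384] [-0.0034 -0.0083  0.0009  0.0026 -0.0002  0.0037] [267.79453287 188.57360663]
```

View pics/z2.png

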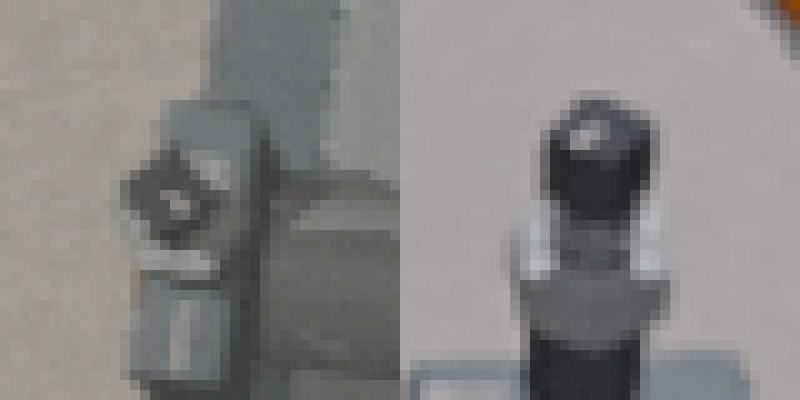

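Head centre pixels are about (242,184.5) in the top view and (302.5,142.5) in the side view, so y lies between 124 and 128. I'll rotate to another view and go closer, so the camera bias averages out.

servo_tool:
  rows:
    - [0, 0, -0.12, 0.05, -0.04, 0.1, 87]
    - [0, 0, -0.24, 0.05, -0.04, 0.2, 87]
    - [0, 0, -0.36, 0.05, -0.04, 0.2, 87]
    - [0, 0, -0.48, 0.05, -0.04, 0.2, 87]
    - [0, 0, -0.6, 0.05, -0.04, 0.2, 87]
    - [0, 0, -0.72, 0.05, -0.04, 0.2, 87]
    - [0, 0, -0.84, 0.05, -0.04, 0.2, 87]
    - [0, 0, -0.96, 0.05, -0.04, 0.2, 87]

```text
t: 3.2
ee_pos: [582.6, 126.0, 255.0]
orientation: [1.89, 2.509, -0.0]
ft_force: [0.5, -0.4, -0.7]
width: 87.2
grasp_force: 0.0
```

servo_tool:
  rows:
    - [0, 0, -0.12, 0, 0, 0, 87]
    - [0, 0, -0.25, 0, 0, 0, 87]
    - [0, 0, -0.25, 0, 0, 0, 87]
    - [0, 0, -0.25, 0, 0, 0, 87]

```text
t: 3.7
ee_pos: [582.8, 127.1, 254.9]
orientation: [1.401, 2.812, -0.0]
ft_force: [0.8, -0.1, 0.3]
width: 87.0
grasp_force: 0.0
```

Run:
```python
from h import *
o=ctrl.get_obs();c=ctrl.camera_info("wrist");p,d=ctrl.get_image("wrist")
np.savez("w1.npz",p=p,d=d,**c)
u,v=proj(c,(583,126.5,188));x0,y0=int(u)-50,int(v)-50
print(o["t"],o["ee_pos"],o["qpos"][5],Ro.from_rotvec(o["orientation"]).as_matrix().round(3),u,v,x0,y0)
cv2.imwrite("pics/w1z.png",cv2.resize(p[y0:y0+100,x0:x0+100,::-1],(600,600),interpolation=0))
```

```text
3.7 [582.80048417 127.11484973 254.87454407] -0.4513917927199491 [[-0.602  0.798  0.   ]
 [ 0.798  0.602 -0.   ]
 [-0.     0.    -1.   ]] 277.22632693317837 217.83580632050055 227 167
```

View pics/w1z.png

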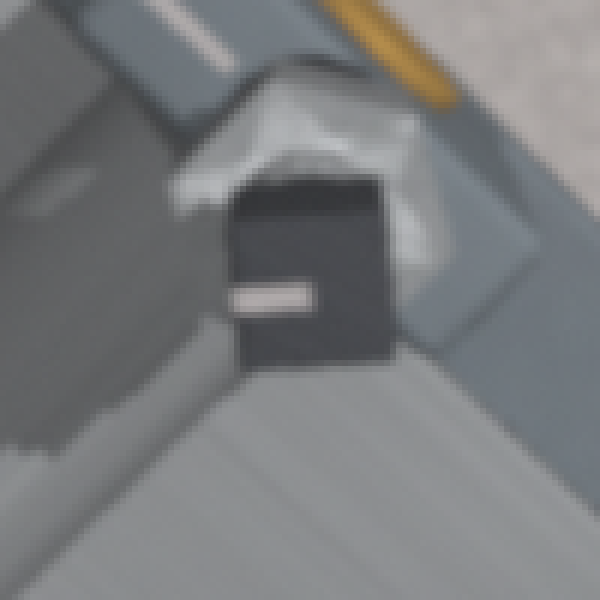

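In the zoomed view the top-face corners are at (233,218), (388,211), (394,361), (240,370). The white line runs (313,296) to (232,300), and the index line runs from (230,65) up-left to (155,0).

Run:
```python
from h import *
w=np.load("w1.npz");c={k:w[k] for k in w.files};c["k1"]=float(c["k1"]);d=w["d"]
px=lambda x,y:(227+x/6-.5,167+y/6-.5)
o,r=ray(c,*px(350,280));a,b=map(int,px(350,280));z=(o+r*np.median(d[b-5:b+6,a-5:a+6]))[2];print("z",z)
o,r=ray(c,*px(110,40));a,b=map(int,px(110,40));print("frame z",(o+r*d[b,a])[2])
Q=np.array([onz(c,*px(*a),z) for a in [(233,218),(388,211),(394,361),(240,370)]]);print(Q.mean(0))
for i in range(4):
  e=Q[(i+1)%4]-Q[i];print(np.hypot(*e[:2]).round(1),np.degrees(np.arctan2(e[1],e[0])).round(1))
for A,B,zz in [((313,296),(232,300),z),((230,65),(155,0),105)]:
  A,B=onz(c,*px(*A),zz),onz(c,*px(*B),zz);e=B-A;print(A.round(1),B.round(1),np.degrees(np.arctan2(e[1],e[0])))
```

```text
z 188.00546830166036
frame z 105.4283785506276
[582.58805152 128.96125758 188.0054683 ]
18.8 39.7
19.3 -50.2
19.1 -139.5
19.6 128.9
[582.9 128.4 188. ] [575.3 122.  188. ] -140.05797019111859
[564.6 130.7 105. ] [548.7 132.  105. ] 175.36074943648572
```

servo_tool:
  rows:
    - [0, 0, -0.03, 0.005, 0.005, 0.15, 60]
    - [0, 0, -0.03, 0.005, 0.005, 0.35, 40]
    - [0, 0, -0.03, 0.005, 0.005, 0.475, 30]
    - [0, 0, -0.03, 0.005, 0.005, 0.475, 30]
    - [0, 0, -0.03, 0.005, 0.005, 0.475, 0]
    - [0, 0, -0.03, 0.005, 0.005, 0.475, 0]
    - [0, 0, -0.03, 0.005, 0.005, 0.475, 0]
    - [0, 0, -0.03, 0.005, 0.005, 0.475, 0]

```text
t: 4.75
ee_pos: [582.6, 128.7, 160.7]
orientation: [-1.331, -2.846, 0.002]
ft_force: [-4.4, -3.4, 6.3]
width: 19.8
grasp_force: 30.0
```

```bash
cat > s.py <<'E'
from h import *
o=ctrl.get_obs();R=Ro.from_rotvec(o["orientation"]).as_matrix()
print(o["t"],o["ee_pos"].round(2),"q6",o["qpos"][5].round(4),"F",o["ft_force"].round(2),"M",o["moment"].round(3),"w",o["width"].round(2),"g",o["grasp_force"],"tooly",np.degrees(np.arctan2(R[1,1],R[0,1])).round(2),R[:,2].round(4))
E
python3 s.py
```

```text
Traceback (most recent call last):
  File "s.py", line 3, in <module>
    print(o["t"],o["ee_pos"].round(2),"q6",o["qpos"][5].round(4),"F",o["ft_force"].round(2),"M",o["moment"].round(3),"w",o["width"].round(2),"g",o["grasp_force"],"tooly",np.degrees(np.arctan2(R[1,1],R[0,1])).round(2),R[:,2].round(4))
                                                                                                                         ^^^^^^^^^^^^^^^^
AttributeError: 'float' object has no attribute 'round'
```

servo_tool:
  rows:
    - [0, 0, 0.11, 0, 0, 0.0005, 0]
    - [0, 0, 0.22, 0, 0, 0.001, 0]
    - [0, 0, 0.33, 0, 0, 0.0015, 0]
    - [0, 0, 0.43, 0, 0, 0.002, 0]
    - [0, 0, 0.5, 0, 0, 0.0025, 0]
    - [0, 0, 0.525, 0, 0, 0.0025, 0]
    - [0, 0, 0.525, 0, 0, 0.0025, 0]
    - [0, 0, 0.525, 0, 0, 0.0025, 0]

```text
t: 5.75
ee_pos: [583.5, 129.1, 160.2]
orientation: [2.319, 2.118, 0.001]
ft_force: [-1.0, -4.1, 6.5]
width: 19.7
grasp_force: 29.9
```

```bash
sed -i 's/o\["width"\].round(2)/o["width"]/' s.py; python3 s.py
```

```text
5.75 [583.47 129.07 160.24] q6 0.2891 F [-1.   -4.09  6.47] M [-0.66   0.254 -0.049] w 19.676643757149524 g 29.947636825963855 tooly -5.18 [ 1.1e-03 -5.0e-04 -1.0e+00]
```

servo_tool:
  rows:
    - [0, 0, 0, 0, 0, 0, 40]
    - [0, 0, 0, 0, 0, 0, 60]
    - [0, 0, 0, 0, 0, -0.1, 80]
    - [0, 0, 0, 0, 0, -0.3, 87]
    - [0, 0, 0, 0, 0, -0.45, 87]
    - [0, 0, 0, 0, 0, -0.45, 87]
    - [0, 0, 0, 0, 0, -0.45, 87]

```text
t: 6.62
ee_pos: [582.4, 129.5, 248.1]
orientation: [-2.32, -2.117, 0.002]
ft_force: [-0.4, 0.2, -1.4]
width: 85.3
grasp_force: 0.0
```

```bash
python3 s.py
python3 - <<'E'
from h import *
c=ctrl.camera_info("wrist");p,d=ctrl.get_image("wrist")
np.savez("w2.npz",p=p,d=d,**c)
u,v=proj(c,(573,129,170));x0,y0=int(u)-60,int(v)-60
print(x0,y0)
cv2.imwrite("pics/w2z.png",cv2.resize(p[y0:y0+100,x0:x0+120,::-1],(720,600),interpolation=0))
E
```

```text
6.625 [582.45 129.5  248.09] q6 0.29 F [-0.44  0.18 -1.37] M [-0.042 -0.092  0.02 ] w 85.25489731005493 g 0.0 tooly -5.23 [-1.4e-03 -2.0e-04 -1.0e+00]
206 154
```

View pics/w2z.png

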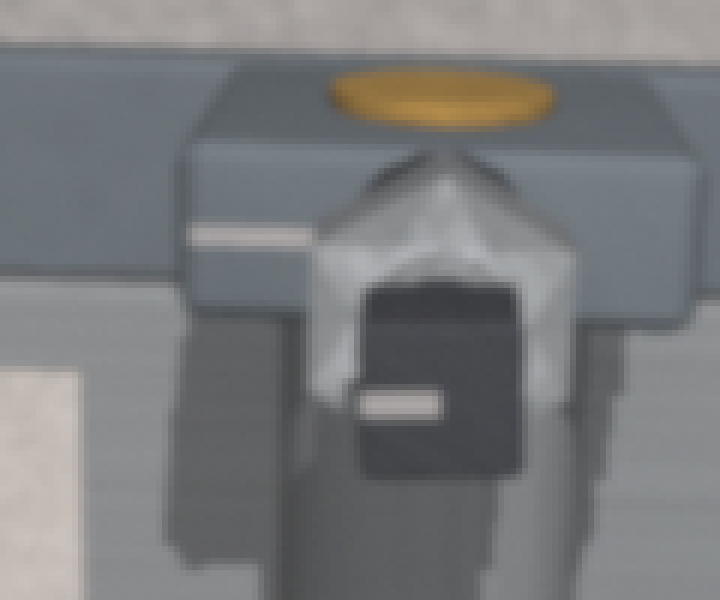

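The view shows the head nearly aligned: head line (357,405)–(443,405), index (188,236)–(315,238). I'll measure both with centroids.

```bash
cat > al.py <<'E'
from h import *
import sys
def load(f):
    w=np.load(f);c={k:w[k] for k in w.files};c["k1"]=float(c["k1"]);return w["p"].astype(float).sum(2),c
def line(g,c,x0,x1,y0,y1,z):
    P=[]
    for x in range(x0,x1+1):
        col=g[y0:y1+1,x];wt=np.clip(col-np.median(col)-40,0,None);P.append(onz(c,x,(wt*np.arange(y0,y1+1)).sum()/wt.sum(),z)[:2])
    P=np.array(P);k=np.polyfit(P[:,0],P[:,1],1);return np.degrees(np.arctan(k[0])),P.mean(0),np.std(P[:,1]-np.polyval(k,P[:,0]))
E
python3 - <<'E'
from al import *
g,c=load("w2.npz");x0,y0=206,154
f=lambda a,b,cc,d:(x0+a//6,x0+b//6,y0+cc//6,y0+d//6)
print("head",line(g,c,*f(372,430,360,450),187.6))
print("index",line(g,c,*f(200,300,205,270),105.4))
E=lambda a,z:onz(c,x0+a[0]/6-.5,y0+a[1]/6-.5,z)
e=E((690,158),105)-E((190,143),105);print("frame edge",np.degrees(np.arctan2(e[1],e[0])))
e=E((690,325),105)-E((190,312),105);print("frame edge",np.degrees(np.arctan2(e[1],e[0])))
e=E((520,478),187.6)-E((363,478),187.6);print("head edge",np.degrees(np.arctan2(e[1],e[0])))
E
```

```text
head (np.float64(-4.647216149752505), array([578.01540015, 128.92548389]), np.float64(0.007715515859823936))
index (np.float64(-7.137001334843217), array([552.79415658, 132.1048881 ]), np.float64(0.03861522344830975))
frame edge -7.005226015664663
frame edge -6.802279450890208
head edge -5.248287750544867
```

servo_tool:
  rows:
    - [0, 0, 0, -0.003, 0.003, 0.2, 60]
    - [0, 0, 0, -0.003, 0.003, 0.4, 40]
    - [0, 0, 0, -0.003, 0.003, 0.437, 30]
    - [0, 0, 0, -0.003, 0.003, 0.437, 0]
    - [0, 0, 0, -0.003, 0.003, 0.437, 0]
    - [0, 0, 0, -0.003, 0.003, 0.437, 0]
    - [0, 0, 0.012, -0.003, 0.003, 0.437, 0]
    - [0, 0, 0.024, -0.003, 0.003, 0.437, 0]
    - [0, 0, 0.024, -0.003, 0.003, 0.437, 0]
    - [0, 0, 0.024, -0.003, 0.003, 0.437, 0]

```text
t: 7.92
ee_pos: [583.6, 129.0, 162.7]
orientation: [2.359, 2.075, 0.001]
ft_force: [-2.7, 1.4, 6.2]
width: 19.5
grasp_force: 29.9
```

```bash
python3 s.py
```

```text
7.925 [583.61 129.01 162.65] q6 0.3256 F [-2.7   1.36  6.23] M [0.033 0.429 0.067] w 19.539597558176954 g 29.906705198809505 tooly -7.34 [ 3.e-04  2.e-04 -1.e+00]
```

servo_tool:
  rows:
    - [0, 0, 0, 0, 0, 0, 40]
    - [0, 0, 0, 0, 0, 0, 60]
    - [0, 0, 0, 0, 0, -0.1, 80]
    - [0, 0, 0, 0, 0, -0.3, 87]
    - [0, 0, 0, 0, 0, -0.43, 87]
    - [0, 0, 0, 0, 0, -0.43, 87]
    - [0, 0, 0, 0, 0, -0.43, 87]

```text
t: 8.8
ee_pos: [583.0, 128.7, 246.6]
orientation: [-2.358, -2.075, 0.002]
ft_force: [0.6, -0.8, -0.1]
width: 85.2
grasp_force: 0.0
```

```bash
python3 s.py
python3 - <<'E'
from al import *
c=ctrl.camera_info("wrist");p,d=ctrl.get_image("wrist");np.savez("w3.npz",p=p,d=d,**c);g=p.astype(float).sum(2)
for nm,X0,z in(("head",(577.8,129.1),187.5),("index",(552.8,132.3),105.4)):
    u,v=proj(c,(*X0,z));u,v=int(round(u)),int(round(v));print(nm,u,v,line(g,c,u-(4 if nm=="head" else 7),u+(4 if nm=="head" else 7),v-6,v+6,z))
u,v=proj(c,(583,129,170));x0,y0=int(u)-55,int(v)-65;print(x0,y0)
cv2.imwrite("pics/w3z.png",cv2.resize(p[y0:y0+100,x0:x0+100,::-1],(600,600),interpolation=0))
E
```

```text
8.8 [583.02 128.71 246.65] q6 0.325 F [ 0.58 -0.75 -0.07] M [ 0.026 -0.029 -0.015] w 85.1653295667868 g 0.0 tooly -7.31 [-1.4e-03 -3.0e-04 -1.0e+00]
head 271 221 (np.float64(-7.052029591244442), array([577.5912983 , 129.04133099]), np.float64(0.004865920274860676))
index 247 193 (np.float64(-7.068150056303116), array([553.06589393, 132.11254993]), np.float64(0.01555368304939594))
223 147
```

View pics/w3z.png

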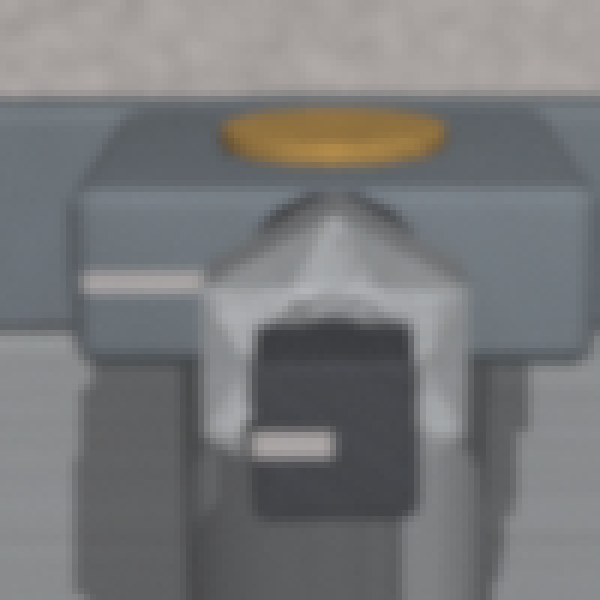

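The lines agree to 0.02° (head −7.05°, index −7.07°). The nut's flats (vertical edges at x=205 and 465) face the tool's y. Next I'll back the wrist off 120° for a long stroke and go down to the nut.

servo_tool:
  rows:
    - [0, 0, -0.12, 0, 0, 0, 60]
    - [0, 0, -0.24, 0, 0, 0, 60]
    - [0, 0, -0.36, 0, 0, 0, 60]
    - [0, 0, -0.48, 0, 0, 0, 60]
    - [0, 0, -0.6, 0, 0, 0, 60]
    - [0, 0, -0.72, 0, 0, 0, 60]
    - [0, 0, -0.84, 0, 0, 0, 60]
    - [0, 0, -0.96, 0, 0, 0, 60]
    - [0, 0, -0.96, 0, 0, 0, 60]

```text
t: 9.98
ee_pos: [583.0, 128.7, 246.3]
orientation: [-0.407, -3.113, 0.001]
ft_force: [-0.6, 0.8, -0.4]
width: 59.9
grasp_force: 0.0
```

servo_tool:
  rows:
    - [0, 0, -0.12, 0, 0, 0, 60]
    - [0, 0, -0.24, 0, 0, 0, 60]
    - [0, 0, -0.36, 0, 0, 0, 60]
    - [0, 0, -0.436, 0, 0, 0, 60]
    - [0, 0, -0.436, 0, 0, 0, 60]
    - [0, 0, -0.436, 0, 0, 0, 60]

```text
t: 10.72
ee_pos: [583.4, 128.8, 247.3]
orientation: [0.611, -3.081, -0.0]
ft_force: [0.5, 0.5, -0.1]
width: 59.6
grasp_force: 0.0
```

```bash
python3 s.py
python3 - <<'E'
from h import *
o=ctrl.get_obs();print(rel(o,(583.3,128.8,126)))
E
```

```text
10.725 [583.44 128.82 247.32] q6 -1.7652 F [ 0.5   0.49 -0.08] M [ 0.091 -0.126 -0.025] w 59.60758639101001 g 0.0 tooly 112.45 [-7.e-04 -1.e-04 -1.e+00]
[2.37513991e-04 1.02788233e-04 6.06598127e-01]
```

servo_tool:
  rows:
    - [0, 0, 0, 0, 0, 0.15, 60]
    - [0, 0, 0, 0, 0, 0.35, 60]
    - [0, 0, 0, 0, 0, 0.5, 60]
    - [0, 0, 0, 0, 0, 0.6, 55]
    - [0, 0, 0, 0, 0, 0.6, 45]
    - [0, 0, 0, 0, 0, 0.6, 0]
    - [0, 0, 0, 0, 0, 0.6, 0]
    - [0, 0, 0, 0, 0, 0.6, 0]
    - [0, 0, 0, 0, 0, 0.6, 0]

```text
t: 11.85
ee_pos: [584.6, 128.3, 128.7]
orientation: [-0.616, 3.078, -0.001]
ft_force: [2.0, -4.0, -2.1]
width: 35.5
grasp_force: 30.0
```

```bash
python3 s.py
```

```text
11.85 [584.55 128.27 128.74] q6 -1.7685 F [ 1.97 -3.95 -2.06] M [-0.548 -0.457 -0.102] w 35.455172002176546 g 29.99892460880801 tooly 112.64 [ 2.2e-03 -5.0e-04 -1.0e+00]
```

Run:
```python
from al import *
for f in("w1.npz","w2.npz","w3.npz"):
    w=np.load(f);g,c=load(f);d=w["d"];K=c["intrinsics"];H,W=d.shape
    o=-c["R"].T@c["t"]
    Z=np.zeros((H,W,3))
    for v in range(120,270):
        for u in range(190,360): 
            oo,r=ray(c,u,v);Z[v,u]=oo+r*d[v,u]
    rr=np.hypot(Z[...,0]-583,Z[...,1]-128.8);z=Z[...,2]
    hd=z[(rr<8)&(z>180)];nt=z[(rr<18.5)&(rr>11)&(z>145)&(z<160)]
    a=np.radians(-7);px=(Z[...,0]-583)*np.cos(a)+(Z[...,1]-128.8)*np.sin(a);py=-(Z[...,0]-583)*np.sin(a)+(Z[...,1]-128.8)*np.cos(a)
    fr=z[(np.abs(px)>25)&(np.abs(px)<38)&(np.abs(py)<10)&(z>98)&(z<112)]
    for n,q in(("head",hd),("nut",nt),("frame",fr)): print(f,n,len(q),np.median(q).round(2),np.percentile(q,[10,25,75,90]).round(2))
```

```text
w1.npz head 354 187.99 [187.16 187.55 188.39 188.81]
w1.npz nut 672 152.64 [151.77 152.19 153.16 153.57]
w1.npz frame 454 105.45 [104.45 104.97 105.99 106.46]
w2.npz head 369 187.45 [186.65 187.06 187.97 188.32]
w2.npz nut 729 152.6 [151.59 152.12 153.03 153.44]
w2.npz frame 551 105.3 [104.46 104.79 105.87 106.39]
w3.npz head 376 187.47 [186.51 186.97 187.85 188.25]
w3.npz nut 727 152.67 [151.56 152.19 153.17 153.55]
w3.npz frame 559 105.39 [104.43 104.9  105.94 106.39]
```

servo_tool:
  rows:
    - [0, 0, 0.11, 0, 0, 0.0005, 0]
    - [0, 0, 0.22, 0, 0, 0.001, 0]
    - [0, 0, 0.33, 0, 0, 0.0015, 0]
    - [0, 0, 0.44, 0, 0, 0.002, 0]
    - [0, 0, 0.55, 0, 0, 0.0025, 0]
    - [0, 0, 0.63, 0, 0, 0.003, 0]
    - [0, 0, 0.667, 0, 0, 0.0032, 0]
    - [0, 0, 0.667, 0, 0, 0.0032, 0]

```text
t: 12.85
ee_pos: [584.5, 127.0, 128.1]
orientation: [0.936, 2.996, -0.003]
ft_force: [2.7, -10.3, -2.0]
width: 35.6
grasp_force: 30.0
```

```bash
python3 s.py
```

```text
12.85 [584.46 127.03 128.1 ] q6 -0.7675 F [  2.7  -10.31  -2.04] M [-1.75  -0.552 -0.063] w 35.58123757253592 g 29.99999898020178 tooly 55.3 [ 0.0019 -0.0024 -1.    ]
```

servo_tool:
  rows:
    - [0, 0, 0.05, 0, 0, 0.0002, 0]
    - [0, 0, 0.1, 0, 0, 0.0005, 0]

```text
t: 13.1
ee_pos: [584.3, 126.9, 128.0]
orientation: [1.16, 2.917, -0.003]
ft_force: [2.1, -11.5, -2.0]
width: 35.9
grasp_force: 30.0
```

```bash
python3 s.py
```

```text
13.1 [584.32 126.89 127.99] q6 -0.6159 F [  2.12 -11.47  -1.98] M [-1.823 -0.465  0.239] w 35.87743051075263 g 30.009724553092383 tooly 46.64 [ 0.0016 -0.0028 -1.    ]
```

Running torque is about +0.2 N m. The lateral force comes from a pad offset of about 1.1 mm, so I'll regrip centred.

servo_tool:
  rows:
    - [0, 0, 0, 0, 0, 0, 44]
    - [0, 0, 0, 0, 0, 0, 44]
    - [0, 0, 0, 0, 0, 0, 44]

```text
t: 13.48
ee_pos: [583.8, 129.2, 127.5]
orientation: [1.157, 2.92, 0.001]
ft_force: [-0.1, -0.1, 0.6]
width: 43.7
grasp_force: 0.0
```

```bash
python3 s.py
python3 - <<'E'
from h import *
o=ctrl.get_obs();print(rel(o,(583.5,127.7,126)))
E
```

```text
13.475 [583.82 129.23 127.47] q6 -0.6189 F [-0.1  -0.15  0.61] M [ 0.049 -0.166 -0.028] w 43.74163425778249 g 0.0 tooly 46.78 [ 7.e-04  4.e-04 -1.e+00]
[-0.00407203 -0.00666     0.00732802]
```

servo_tool:
  rows:
    - [0, 0, 0, -0.004, -0.007, 0.005, 44]
    - [0, 0, 0, -0.004, -0.007, 0.005, 44]
    - [0, 0, 0, -0.004, -0.007, 0.005, 0]
    - [0, 0, 0, -0.004, -0.007, 0.005, 0]
    - [0, 0, 0, -0.004, -0.007, 0.005, 0]

```text
t: 14.1
ee_pos: [583.4, 127.5, 126.0]
orientation: [1.158, 2.92, 0.001]
ft_force: [-0.1, 2.8, -1.3]
width: 35.9
grasp_force: 30.0
```

```bash
python3 s.py
```

```text
14.1 [583.42 127.49 126.02] q6 -0.6211 F [-0.08  2.77 -1.34] M [ 0.27  -0.262  0.004] w 35.88669200611938 g 29.998549818992615 tooly 46.75 [ 3.e-04  3.e-04 -1.e+00]
```

servo_tool:
  rows:
    - [0, 0, 0.035, 0, 0, 0.0002, 0]
    - [0, 0, 0.07, 0, 0, 0.0004, 0]

```text
t: 14.35
ee_pos: [583.4, 127.5, 126.0]
orientation: [1.311, 2.855, 0.0]
ft_force: [0.9, 1.4, -0.8]
width: 35.6
grasp_force: 30.0
```

```bash
python3 s.py
```

```text
14.35 [583.4  127.48 125.98] q6 -0.5147 F [ 0.88  1.37 -0.83] M [ 0.213 -0.303  0.155] w 35.635090854142206 g 29.999392926692963 tooly 40.67 [ 3.e-04  1.e-04 -1.e+00]
```

Well centred now, with a running torque of about 0.155. I'll go on in small steps, reading the moment after each.

servo_tool:
  rows:
    - [0, 0, 0.04, 0, 0, 0.0002, 0]
    - [0, 0, 0.08, 0, 0, 0.0004, 0]

```text
t: 14.6
ee_pos: [583.4, 127.4, 125.9]
orientation: [1.48, 2.771, 0.0]
ft_force: [0.5, 1.5, -1.6]
width: 36.1
grasp_force: 30.0
```

```bash
python3 s.py
```

```text
14.6 [583.38 127.45 125.88] q6 -0.3944 F [ 0.48  1.52 -1.6 ] M [ 0.276 -0.226  0.176] w 36.1069511688083 g 29.999755918979645 tooly 33.78 [ 3.e-04  1.e-04 -1.e+00]
```

servo_tool:
  rows:
    - [0, 0, 0.04, 0, 0, 0.0002, 0]
    - [0, 0, 0.08, 0, 0, 0.0004, 0]

```text
t: 14.85
ee_pos: [583.4, 127.4, 125.8]
orientation: [1.644, 2.677, 0.0]
ft_force: [0.7, 1.5, -0.8]
width: 35.9
grasp_force: 30.0
```

```bash
python3 s.py
```

```text
14.85 [583.39 127.45 125.83] q6 -0.2744 F [ 0.71  1.46 -0.76] M [ 0.285 -0.173  0.169] w 35.88419432678446 g 29.99975860118866 tooly 26.9 [ 3.e-04  1.e-04 -1.e+00]
```

servo_tool:
  rows:
    - [0, 0, 0.04, 0, 0, 0.0002, 0]
    - [0, 0, 0.08, 0, 0, 0.0004, 0]

```text
t: 15.1
ee_pos: [583.4, 127.4, 125.7]
orientation: [1.801, 2.574, 0.0]
ft_force: [1.4, 1.7, -0.2]
width: 36.1
grasp_force: 30.0
```

```bash
python3 s.py
```

```text
15.1 [583.38 127.44 125.74] q6 -0.1544 F [ 1.4   1.7  -0.16] M [ 0.262 -0.162  0.171] w 36.12440843203973 g 29.99975323677063 tooly 20.03 [ 3.e-04  1.e-04 -1.e+00]
```

servo_tool:
  rows:
    - [0, 0, 0.04, 0, 0, 0.0002, 0]
    - [0, 0, 0.08, 0, 0, 0.0004, 0]

```text
t: 15.35
ee_pos: [583.4, 127.5, 125.7]
orientation: [1.952, 2.461, 0.0]
ft_force: [0.7, 1.9, -0.2]
width: 35.8
grasp_force: 30.0
```

```bash
python3 s.py
```

```text
15.35 [583.36 127.46 125.67] q6 -0.0344 F [ 0.72  1.9  -0.22] M [ 0.216 -0.184  0.178] w 35.76618517116712 g 29.99986231327057 tooly 13.15 [ 2.e-04  1.e-04 -1.e+00]
```

servo_tool:
  rows:
    - [0, 0, 0.04, 0, 0, 0.0002, 0]
    - [0, 0, 0.08, 0, 0, 0.0004, 0]

```text
t: 15.6
ee_pos: [583.3, 127.4, 125.6]
orientation: [2.097, 2.34, 0.0]
ft_force: [0.6, 0.9, -1.3]
width: 35.8
grasp_force: 30.0
```

```bash
python3 s.py
```

```text
15.6 [583.33 127.42 125.58] q6 0.0856 F [ 0.6   0.93 -1.34] M [ 0.193 -0.161  0.195] w 35.80702991894158 g 29.999891817569733 tooly 6.27 [ 2.e-04  1.e-04 -1.e+00]
```

servo_tool:
  rows:
    - [0, 0, 0.03, 0, 0, 0.0001, 0]
    - [0, 0, 0.06, 0, 0, 0.0003, 0]

```text
t: 15.85
ee_pos: [583.3, 127.4, 125.5]
orientation: [2.199, 2.243, 0.0]
ft_force: [1.0, 1.4, -0.8]
width: 35.5
grasp_force: 30.0
```

```bash
python3 s.py
```

```text
15.85 [583.34 127.44 125.54] q6 0.1751 F [ 0.96  1.37 -0.84] M [ 0.257 -0.172  0.138] w 35.488184845567375 g 29.99922752380371 tooly 1.14 [ 2.e-04  1.e-04 -1.e+00]
```

servo_tool:
  rows:
    - [0, 0, 0.03, 0, 0, 0.0001, 0]
    - [0, 0, 0.06, 0, 0, 0.0003, 0]

```text
t: 16.1
ee_pos: [583.3, 127.4, 125.5]
orientation: [2.298, 2.142, 0.0]
ft_force: [0.4, 0.9, 0.2]
width: 35.5
grasp_force: 30.0
```

```bash
python3 s.py
```

```text
16.1 [583.33 127.43 125.46] q6 0.2652 F [0.39 0.88 0.17] M [ 0.231 -0.162  0.152] w 35.52263397965945 g 29.99930441379547 tooly -4.02 [ 1.e-04  1.e-04 -1.e+00]
```

servo_tool:
  rows:
    - [0, 0, 0.035, 0, 0, 0.0001, 0]
    - [0, 0, 0.07, 0, 0, 0.0003, 0]

```text
t: 16.35
ee_pos: [583.3, 127.4, 125.4]
orientation: [-2.407, -2.018, -0.0]
ft_force: [0.2, 2.5, -0.6]
width: 35.5
grasp_force: 30.0
```

```bash
python3 s.py
```

```text
16.35 [583.31 127.45 125.4 ] q6 0.3703 F [ 0.22  2.47 -0.55] M [ 0.252 -0.095  0.187] w 35.51519725874401 g 29.99965488910675 tooly -10.04 [ 1.e-04  1.e-04 -1.e+00]
```

servo_tool:
  rows:
    - [0, 0, 0.035, 0, 0, 0.0001, 0]
    - [0, 0, 0.07, 0, 0, 0.0003, 0]

```text
t: 16.6
ee_pos: [583.3, 127.4, 125.3]
orientation: [-2.51, -1.889, -0.0]
ft_force: [0.8, 1.6, -0.3]
width: 36.0
grasp_force: 30.0
```

```bash
python3 s.py
```

```text
16.6 [583.3  127.43 125.3 ] q6 0.4753 F [ 0.76  1.58 -0.34] M [ 0.23  -0.103  0.187] w 35.998860747422974 g 29.999601244926453 tooly -16.06 [ 1.e-04  1.e-04 -1.e+00]
```

servo_tool:
  rows:
    - [0, 0, 0.035, 0, 0, 0.0001, 0]
    - [0, 0, 0.07, 0, 0, 0.0003, 0]

```text
t: 16.85
ee_pos: [583.3, 127.5, 125.3]
orientation: [-2.606, -1.755, -0.0]
ft_force: [0.6, 1.0, -0.9]
width: 35.6
grasp_force: 30.0
```

```bash
python3 s.py
```

```text
16.85 [583.3  127.47 125.28] q6 0.5803 F [ 0.61  0.97 -0.94] M [ 0.171 -0.067  0.2  ] w 35.62736633322572 g 29.99951720237732 tooly -22.08 [ 1.e-04  1.e-04 -1.e+00]
```

servo_tool:
  rows:
    - [0, 0, 0.03, 0, 0, 0.0001, 0]
    - [0, 0, 0.06, 0, 0, 0.0003, 0]

```text
t: 17.1
ee_pos: [583.3, 127.5, 125.2]
orientation: [-2.682, -1.636, -0.0]
ft_force: [0.8, 3.0, 0.1]
width: 35.7
grasp_force: 30.0
```

```bash
python3 s.py
```

```text
17.1 [583.3  127.49 125.19] q6 0.6701 F [0.81 3.03 0.1 ] M [ 0.375 -0.15   0.217] w 35.695947903966406 g 30.003183782100677 tooly -27.22 [ 1.e-04  2.e-04 -1.e+00]
```

servo_tool:
  rows:
    - [0, 0, 0.02, 0, 0, 0.0001, 0]
    - [0, 0, 0.04, 0, 0, 0.0002, 0]

```text
t: 17.35
ee_pos: [583.4, 127.7, 125.2]
orientation: [-2.729, -1.556, -0.001]
ft_force: [1.8, 4.7, -0.8]
width: 35.8
grasp_force: 30.0
```

```bash
python3 s.py
```

```text
17.35 [583.38 127.65 125.18] q6 0.7298 F [ 1.84  4.68 -0.75] M [ 0.614 -0.136  0.467] w 35.78670643115572 g 30.03411054611206 tooly -30.64 [ 3.e-04  3.e-04 -1.e+00]
```

Seated: the torque jumped to 0.47. I'll hold and read it.

servo_tool:
  rows:
    - [0, 0, 0.004, 0, 0, 0, 0]
    - [0, 0, 0.004, 0, 0, 0, 0]

```text
t: 17.6
ee_pos: [583.4, 127.7, 125.2]
orientation: [-2.733, -1.549, -0.001]
ft_force: [1.7, 5.2, -1.7]
width: 35.7
grasp_force: 30.0
```

```bash
python3 s.py;python3 s.py
```

```text
17.6 [583.4  127.66 125.19] q6 0.7346 F [ 1.69  5.16 -1.67] M [ 0.716 -0.12   0.36 ] w 35.68114783570938 g 30.02843052148819 tooly -30.92 [ 3.e-04  4.e-04 -1.e+00]
17.6 [583.4  127.66 125.19] q6 0.7346 F [ 1.69  5.16 -1.67] M [ 0.716 -0.12   0.36 ] w 35.68114783570938 g 30.02843052148819 tooly -30.92 [ 3.e-04  4.e-04 -1.e+00]
```

servo_tool:
  rows:
    - [0, 0, 0.009, 0, 0, 0, 0]

```text
t: 17.73
ee_pos: [583.4, 127.7, 125.2]
orientation: [-2.743, -1.53, -0.001]
ft_force: [1.4, 6.4, -1.8]
width: 36.0
grasp_force: 30.0
```

```bash
python3 s.py
```

```text
17.725 [583.43 127.72 125.21] q6 0.7482 F [ 1.36  6.39 -1.82] M [ 0.853 -0.129  0.515] w 36.018157747152706 g 30.045823752880096 tooly -31.69 [ 4.e-04  5.e-04 -1.e+00]
```

servo_tool:
  rows:
    - [0, 0, 0.004, 0, 0, 0, 0]
    - [0, 0, 0.004, 0, 0, 0, 0]
    - [0, 0, 0.004, 0, 0, 0, 0]

```text
t: 18.1
ee_pos: [583.5, 127.7, 125.2]
orientation: [-2.748, -1.523, -0.001]
ft_force: [1.4, 5.5, -1.8]
width: 35.9
grasp_force: 30.0
```

```bash
python3 s.py
```

```text
18.1 [583.45 127.72 125.2 ] q6 0.7539 F [ 1.38  5.46 -1.81] M [ 0.813 -0.174  0.561] w 35.892158675864756 g 30.043126344680786 tooly -32.02 [ 5.e-04  5.e-04 -1.e+00]
```

The torque holds at 0.56 N m and will ease a little on release. I'll let go, rise and check the mark.

servo_tool:
  rows:
    - [0, 0, 0, 0, 0, 0, 45]
    - [0, 0, 0, 0, 0, 0, 60]
    - [0, 0, 0, 0, 0, 0, 60]
    - [0, 0, 0, 0, 0, -0.15, 60]
    - [0, 0, 0, 0, 0, -0.4, 60]
    - [0, 0, 0, 0, 0, -0.6, 60]
    - [0, 0, 0, 0, 0, -0.6, 60]
    - [0, 0, 0, 0, 0, -0.6, 60]

```text
t: 19.1
ee_pos: [582.7, 127.0, 244.6]
orientation: [-2.748, -1.521, 0.001]
ft_force: [-0.3, 1.0, -0.8]
width: 60.0
grasp_force: 0.0
```

```bash
python3 s.py
python3 - <<'E'
from al import *
c=ctrl.camera_info("wrist");p,d=ctrl.get_image("wrist");np.savez("w4.npz",p=p,d=d,**c);g=p.astype(float).sum(2)
for nm,X0,z,h in(("head",(577.6,129.0),187.5,3),("index",(553,132.2),105.4,5)):
    u,v=proj(c,(*X0,z));u,v=int(round(u)),int(round(v));print(nm,u,v,line(g,c,u-h,u+h,v-7,v+7,z))
u,v=proj(c,(583,129,170));x0,y0=int(u)-55,int(v)-65;print(x0,y0)
cv2.imwrite("pics/w4z.png",cv2.resize(p[y0:y0+100,x0:x0+100,::-1],(600,600),interpolation=0))
E
```

```text
19.1 [582.72 127.03 244.58] q6 0.7545 F [-0.29  0.98 -0.76] M [-0.031  0.03  -0.028] w 59.951505576289364 g 0.0 tooly -32.07 [-8.e-04 -3.e-04 -1.e+00]
head 271 222 (np.float64(-6.252016176523742), array([577.31192822, 129.0803959 ]), np.float64(0.030164037827378896))
index 250 205 (np.float64(-7.4766324939400635), array([553.33805625, 132.08017171]), np.float64(0.05003460201591383))
222 146
```

View pics/w4z.png

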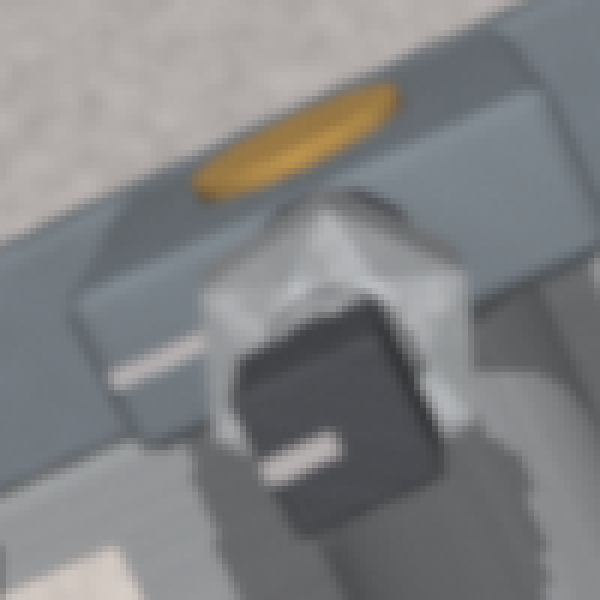

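The view shows the head line and index line visibly parallel. The slanted line makes the centroid fit less sure, so I'll turn back to the earlier viewpoint and measure again.

servo_tool:
  rows:
    - [0, 0, -0.12, 0, 0.0, 0, 60]
    - [0, 0, -0.24, 0, 0, 0, 60]
    - [0, 0, -0.289, 0, 0, 0, 60]
    - [0, 0, -0.289, 0, 0, 0, 60]
    - [0, 0, -0.289, 0, 0, 0, 60]

```text
t: 19.77
ee_pos: [582.8, 127.2, 244.2]
orientation: [-2.358, -2.075, 0.002]
ft_force: [-0.2, 0.4, -0.1]
width: 60.1
grasp_force: 0.0
```

```bash
python3 s.py
python3 - <<'E'
from al import *
c=ctrl.camera_info("wrist");p,d=ctrl.get_image("wrist");g=p.astype(float).sum(2)
for nm,X0,z,h in(("head",(577.6,129.0),187.5,4),("index",(553,132.2),105.4,7)):
    u,v=proj(c,(*X0,z));u,v=int(round(u)),int(round(v));print(nm,u,v,line(g,c,u-h,u+h,v-6,v+6,z))
E
```

```text
19.775 [582.84 127.17 244.2 ] q6 0.3225 F [-0.21  0.43 -0.07] M [-0.01   0.002 -0.061] w 60.136310477398105 g 0.0 tooly -7.31 [-1.6e-03 -3.0e-04 -1.0e+00]
head 271 220 (np.float64(-6.464995488154424), array([577.63644662, 129.05137485]), np.float64(0.017780964273177973))
index 247 193 (np.float64(-7.087426875720371), array([553.29471111, 132.10494286]), np.float64(0.010394557925960498))
```

```bash
python3 -c "
from workcell import ctrl
print(ctrl.close_job())"
```

```text
the job is handed in; nothing more can be done
None
```

The screw's head line is set to within about 0.6° of the index line, and the lock nut is seated and nipped up to about 0.56 N m before it eased on release; I handed the job in at about 20 s with the arm clear of the press.

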